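Load the sample stand with the feed off, then change over to the other feed

ROBOT

A 6-joint arm with a two-finger parallel gripper is mounted at the origin on the work surface. World frame = base frame: x ahead of the robot, y to its left, z up, the work surface at z = 0. Lengths are in m, angles in rad, forces in N, time in s.
With the tool pointing down it reaches from about 0.375 to 0.975 m from the base axis. Payload 3.8 kg.
Tool frame: the origin (TCP) lies at the very end of the fingers, on their centre line; the grasp point (between the pads) lies 19 mm behind it; z points along the fingers, y is the direction in which the jaws open and shut (so a half turn about z gives the same grasp; the last joint's range is limited). The gripper opens to 85 mm and grips with 20 to 120 N. Pads are 22 mm wide; open, the fingers measure 114 mm over their backs; the gripper's body (76 mm by 85 mm) begins 54 mm behind the grasp point. The pads swing forward as they close: fully open they stand 13 mm farther back than shut.
Start: joints at [1.2, 0.264, 1.604, -0, 1.274, -0.037], TCP at [0.221, 0.638, 0.231] pointing down, gripper open.
Joint ranges: [-2.63, 2.63], [-0.94, 2.18], [0.31, 2.57], [-1.31, 4.45], [0, 2.66], [-2.55, 2.55]. Speed limits (rad/s): [2.57, 2.57, 3.14, 3.14, 3.14, 3.14].

INTERFACE

Orientations are given as a rotation vector (axis times angle).
In Python, from workcell import status, read_camera, camera_info, order gives the robot as it stands.
- The arm moves only by the tool move_arm, never from a script. Its argument "deltas" is a list of rows, each a list of 3 entries, a list of its own where there are three numbers: the turn, a rotation vector about the world's x, y, z as a fraction of full scale, then the shift along the world's x, y, z as a fraction of full scale, then the closure, from -1 (fully open) to 1 (shut), so that 0 is half open. A call has 1 to 20 rows; each row is the pose to reach, as a shift and turn from the pose commanded when the call began; what a row does not reach only later rows make up. Full scale, the value 1, is 0.1 m for a shift and pi/2 rad for a turn. A row lasts 1/8 s, in which the tool goes at most 62.5 mm and 10.7 degrees, less where a joint would pass 70% of its speed; a pose out of reach is approached as far as the arm can. A call with a number of a shift or a turn outside -1 to 1 is refused whole. A call with a gripper value outside its range is refused whole. The fingers move at their own pace and stop on an object; "grip_force" is the grip in N (left out, the last holds). Time passes only in rows, so rows that repeat a pose let the fingers close. It gives the time, the measured TCP pose, the force and the opening at its end, in the units of the state.
- status.read_state(): the state, without advancing time (a new reading comes with each control period).
- read_camera(name): name is "scene" or "top" or "wrist"; returns (picture, depth): 420x560x3 uint8, red, green, blue; 420x560 float32, m along the optical axis (not along the pixel's ray), 0 where there is no reading.
- camera_info(name): a dict with "K" (3x3 intrinsics, pixels), "R" (3x3) and "t" (3): a world point X has camera coordinates R X + t. Camera axes: x right, y down, z forward; pixel columns grow to the right and rows downward; lengths in m; the calibration is good to about 2 mm. A picture is of the moment at which its call begins: read the wrist's pose just before it. camera_info takes no time and is no camera call; for the wrist camera it gives the pose at the moment of the call.
- order.finish_job(): hands the job in, once; it reports no verdict.
The state is a dict: "time": time; "q": joint angles; "joint_vel": joint speeds; "joint_torque": joint torques, N m; "tool_pos": TCP position; "tcp_rot": TCP orientation; "wrist_force": force on the tool from outside, world axes, zero at the start; "torque": the same for the moment, N m; "width": opening from 0.0 (shut) to 1.0 (fully open).
Only numpy, scipy, OpenCV 4.12 (cv2) and the standard library are available. Lean on these libraries where they do the work, as an engineer would, in place of code of your own. Each camera call takes 0.05 s, during which the arm holds its last target. There are 200 camera calls.

TASK

The analyser's feed is on green: bring the red changeover lever to centre off (white) and let it rest there at least a second. While it stays off, thread the wide blue spacer and then the brass ring over the post of the stand, lowering each fully home rather than letting it drop. Then push the lever all the way over to yellow and let go; never handle the rings with the green feed on, do not let the lever go over to yellow before both are home, and leave the other things on the bench where they stand.

Things in the scene. Friction and masses are not known exactly. Their poses are not given: they have to be found in the camera images.
- lever (a joint): Changeover lever's angle (rad), -0.6 to 0.6 between stops. Negative: leaning to the unit's +y (green mark, left as one faces the panel), where it starts; 0: centre off (white mark), within about 0.15; positive: to the unit's -y (yellow mark), all the way over above 0.5. No spring or click: friction (0.15 N m, about 2 N at the knob) keeps it where it is left.
- knob (a point): Centre of the red ball knob, 22 mm in diameter, at the end of the lever's 10 mm steel stem, 80 mm from the pivot. At angle q it lies at pivot + 80 mm * (-0.643 cos q, -sin q, 0.766 cos q) in the unit's axes: at centre off the stem leans 40 degrees from vertical to the unit's front, and it swings sideways. Only the stem lies within 45 mm towards the panel.
- pivot (a point): Point on the panel about which the lever swings, at (-30, 0, 65) mm in the unit's frame; axes parallel to the unit's.
- unit: Changeover unit, fixed: white case 260 mm wide (y), 200 deep (x), 251 high; origin centre of underside, z up; front is -x, facing across the bench to the robot's right (yaw 1.3 to 1.75). The lever is in a recess under the case, whose front edge (x = -69 mm, z = 171 to 251 mm) is 12 mm behind the knob at centre: an upright gripper strikes it; tilted 25 to 45 degrees along the stem it is clear.
- stand: Sample stand, fixed: dark round base 70 mm in diameter, 12 mm high, with an upright steel post 15 mm in diameter in its centre that rises 55 mm above the base (top at 67 mm; the last 9 mm taper to a 6 mm tip). Origin at the centre of the underside, on the bench, z up.
- spacer_mid (a point): Centre (half-way up) of the blue plastic spacer collar, loose, lying flat on the bench: 48 mm outside, bore 19 mm, 20 mm high, about 60 g; z along its bore. Home: flat on the stand's base, its centre 22 mm above the bench. It goes on first.
- plated_mid (a point): Centre (half-way up) of the brass plated ring, loose, lying flat on the bench: 36 mm outside, bore 19 mm, 16 mm high, about 60 g; z along its bore. Home: flat on top of the spacer, its centre 40 mm above the bench.
- spacer: The same blue spacer; origin at the centre of its underside.
- plated: The same brass ring; origin at the centre of its underside.
- mug: Bystander: orange mug, 80 mm across, 95 mm high, handle on one side; origin at its underside.
- bottle: Bystander: amber bottle with yellow cap, 60 mm across, 160 mm high; origin at its underside.
- jar: Bystander: small clear sample jar, 40 mm across, 45 mm high; origin at its underside.
- mouse: Bystander: black computer mouse, 105 by 60 by 36 mm high; origin at its underside.
- screwdriver: Bystander: yellow-handled screwdriver lying on the bench.
- can: Bystander: red can, 66 mm across, 115 mm high; origin at its underside.
There are look-alikes about, which are no part of the job. Several things have the shape of the plated; the one meant has the colours described above. There is more than one size of the stand; the one meant has the size given above.

How it is judged:
By the outcome, as a careful person would: the job done as asked, in the order asked, and still so for the second after the job is handed in, with the robot touching nothing.
It also fails if it takes over 72 s, if anything falls off the work surface, if the arm or the gripper's body presses on something with over 40 N, if the wrist force passes 120 N, or if a joint passes its speed limit or range.

## Working session

There is one attempt and no reset: what is moved stays moved. The work goes in short steps, Python scripts to look and compute and a tool call to move; the robot and the scene stay as the last step left them, time stands still between calls to the robot, and variables do not carry over. Pictures are saved under pics/ and viewed, about 8 in all and at most 12, crops included, and the job is handed in when it is done.

Besides the shell and the picture viewer there is one more tool, called after "Emit:" as name([rows], argument=value, ...), one row to a line, values as JSON. move_arm: Moves the arm, as the interface text tells. Its arguments: {"type":"object","properties":{"deltas":{"type":"array","items":{"type":"array"}},"grip_force":{"type":"number"}},"required":["deltas"]}

```bash
mkdir -p pics; ls; cat > h.py <<'E'
import numpy as np, cv2
from workcell import status, read_camera, camera_info, order
def shot(n,tag):
    ci=camera_info(n); p,d=read_camera(n)
    np.savez(f'pics/{tag}.npz',p=p,d=d,K=ci['K'],R=ci['R'],t=ci['t'])
    cv2.imwrite(f'pics/{tag}.png',p[:,:,::-1]); return p,d,ci
def load(tag): return np.load(f'pics/{tag}.npz')
def px(z,u,v,h=None):
    K,R,t=[np.array(z[k],float) for k in 'KRt']
    r=np.linalg.inv(K)@[u,v,1]; c=-R.T@t; w=R.T@r
    if h is not None: return c+w*(h-c[2])/w[2]
    return c+w*float(z['d'][int(round(v)),int(round(u))])
def proj(z,X):
    K,R,t=[np.array(z[k],float) for k in 'KRt']; q=K@(R@np.array(X)+t); return q[:2]/q[2]
E
python3 - <<'E'
from h import *
a=shot('top','top0')[0]; b=shot('scene','sc0')[0]
print(status.read_state())
E
```

```text
pics
{'time': 0.1, 'q': array([ 1.20010246e+00,  2.64687317e-01,  1.60524126e+00, -1.72196453e-05,
        1.27374761e+00, -3.68511662e-02]), 'joint_vel': array([-0.00074087, -0.00032462, -0.00325345, -0.00064939,  0.00112942,
       -0.00184562]), 'joint_torque': array([-3.09812467e-04, -5.16714656e+01, -3.68587947e+01, -1.28892007e-04,
        6.23634551e-03,  1.11416225e-05]), 'tool_pos': array([0.2209116 , 0.63710949, 0.23007809]), 'tcp_rot': array([-0.5218916 , -3.09752732,  0.0032099 ]), 'wrist_force': array([-0.26442477, -0.47690341,  0.08419095]), 'torque': array([-0.05164974,  0.00146501,  0.00461444]), 'width': 1.001407135821245}
```

View pics/top0.png

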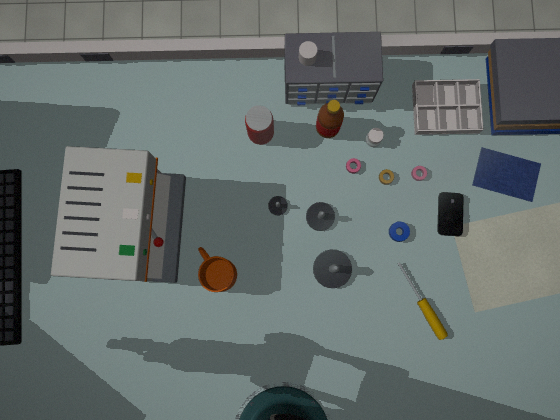

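View pics/sc0.png

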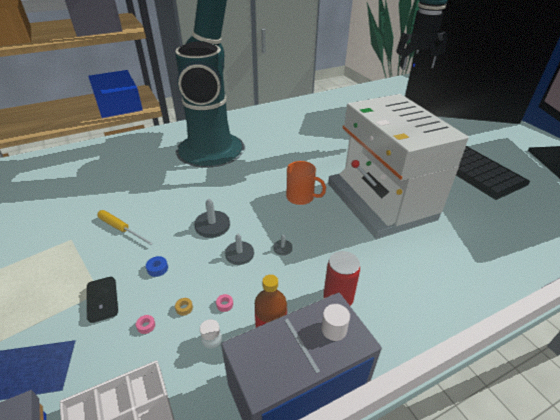

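The top view shows the unit on the left with its knob at (158,242), and the mug at (217,274) close in front of it. Ring candidates are pink (354,166), brass (387,177) and pink (420,173). Stand candidates are (278,206), (321,216) and (333,269). The spacer is blue, at (400,232). I'll measure these and check one close crop.

```bash
python3 - <<'E'
from h import *
z=load('top0'); p=z['p']; d=z['d']
print('cam',-z['R'].T@z['t'], z['K'][0,0])
for n,u,v,h in [('brass',387,177,.016),('pinkL',354,166,.016),('pinkR',420,173,.016),('spacer',400,232,.02),('stS',278,206,.012),('stM',321,216,.012),('stL',333,269,.012),('knob',158,242,.1),('mug',217,274,.095)]:
    print(n,px(z,u,v,h).round(4),'depth',px(z,u,v).round(4))
# widths of bases & rings using hsv masks
hsv=cv2.cvtColor(p,cv2.COLOR_RGB2HSV)
K,R,t=z['K'],z['R'],z['t']
vv,uu=np.mgrid[0:420,0:560]; ray=np.stack([uu,vv,np.ones_like(uu)],-1)@np.linalg.inv(K).T
W=(ray*d[...,None]-t)@R
for n,u,v,h,m in [('brass',387,177,.016,(hsv[...,0]>12)&(hsv[...,0]<32)&(hsv[...,1]>100)),('spacer',400,232,.02,(hsv[...,0]>105)&(hsv[...,0]<130)&(hsv[...,1]>150)),
  ('stS',278,206,.012,hsv[...,2]<90),('stM',321,216,.012,hsv[...,2]<90),('stL',333,269,.012,hsv[...,2]<90),('knob',158,242,.12,((hsv[...,0]<6)|(hsv[...,0]>174))&(hsv[...,1]>150))]:
    mm=m.copy(); w=24; mm[:v-w]=0;mm[v+w:]=0;mm[:,:u-w]=0;mm[:,u+w:]=0
    q=W[mm]; ys,xs=np.nonzero(mm)
    print(n,len(q),'px',xs.min(),xs.max(),ys.min(),ys.max(),'med',np.median(q,0).round(4),'ext',(np.percentile(q,97,0)-np.percentile(q,3,0)).round(3),'zmax',q[:,2].max().round(3))
# unit: top points
m=(W[...,2]>.235)&(W[...,2]<.27)&(uu<190)&(uu>30)
q=W[m][:,:2].astype(np.float32); r=cv2.minAreaRect(q); print('unit top',r,np.median(W[m][:,2]), cv2.boxPoints(r).round(3))
c=p[140:300,240:460]; c=cv2.resize(c,None,fx=3.6,fy=3.6,interpolation=cv2.INTER_CUBIC)
cv2.imwrite('pics/crop0.png',c[:,:,::-1])
E
```

```text
cam [ 0.33972399 -0.00246906  1.28242244] 530.3167316955528
brass [ 0.5942 -0.2645  0.016 ] depth [ 0.5973 -0.2677  0.0006]
pinkL [ 0.623  -0.1855  0.016 ] depth [ 0.6255 -0.1871  0.0047]
pinkR [ 0.6025 -0.345   0.016 ] depth [ 0.6062 -0.3499 -0.002 ]
spacer [ 0.4592 -0.2884  0.02  ] depth [ 0.4612 -0.2933 -0.0015]
stS [0.5285 0.0015 0.012 ] depth [0.5273 0.0014 0.0205]
stM [ 0.5022 -0.1019  0.012 ] depth [ 0.4967 -0.0985  0.0548]
stL [ 0.3745 -0.1267  0.012 ] depth [ 0.3726 -0.1197  0.0836]
knob [0.4391 0.271  0.1   ] depth [0.4368 0.2647 0.1274]
mug [0.3658 0.1397 0.095 ] depth [0.3678 0.1508 0.0026]
brass 122 px 379 393 169 183 med [ 0.5962 -0.262   0.0151] ext [0.031 0.032 0.011] zmax 1.282
spacer 263 px 390 409 222 240 med [ 0.4614 -0.2871  0.0199] ext [0.041 0.041 0.011] zmax 0.026
stS 314 px 268 287 196 215 med [0.5295 0.0018 0.0082] ext [0.043 0.041 0.038] zmax 1.282
stM 643 px 306 334 202 230 med [ 0.5001 -0.0987  0.0122] ext [0.061 0.062 0.048] zmax 1.282
stL 1158 px 313 351 250 287 med [ 0.3748 -0.1236  0.0164] ext [0.078 0.081 0.043] zmax 1.282
knob 69 px 154 162 237 246 med [0.4372 0.2652 0.1247] ext [0.017 0.017 0.012] zmax 0.132
unit top ((0.48893967270851135, 0.3514804542064667), (0.1706034392118454, 0.2609799802303314), 85.7070541381836) 0.2511916104868904 [[0.352 0.276]
 [0.613 0.257]
 [0.625 0.427]
 [0.365 0.446]]
```

View pics/crop0.png

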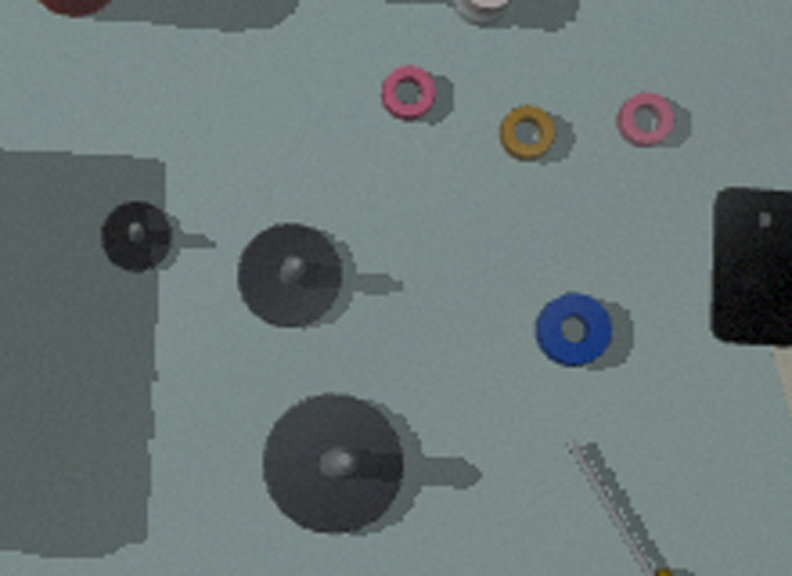

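The brass ring is the ochre one at (387,177), and the pink ones are decoys. The stand at (320,216) measures about 69 mm, so that is the one meant. The unit's yaw is about 1.50. The knob predicted for q=-0.6 is (0.437,0.266), which matches the measured position. Next I'll work out the tool turn.

```bash
cat >> h.py <<'E'
from scipy.spatial.transform import Rotation as Ro
XU=np.array([.0707,.9975,0]); YU=np.array([-.9975,.0707,0]); PIV=np.array([.4853,.3054,.065])
zt=.6428*XU+np.array([0,0,-.766]); yt=-YU; xt=np.cross(yt,zt); RL=Ro.from_matrix(np.c_[xt,yt,zt])
def rel(Rt):  # turn in full scales, from present pose
    s=status.read_state(); return (Rt*Ro.from_rotvec(s['tcp_rot']).inv()).as_rotvec()/(np.pi/2)
def knob(q): return PIV+.08*(-.643*np.cos(q)*XU-np.sin(q)*YU+np.array([0,0,.766*np.cos(q)]))
E
python3 - <<'E'
from h import *
r=rel(RL); print(r, np.linalg.norm(r)*90, knob(-.6),knob(0),knob(.6),zt)
E
```

```text
[ 0.39859467  0.26128268 -0.79689128] 83.56838342866043 [0.43723994 0.26624449 0.11557657] [0.48166319 0.2540886  0.12628   ] [0.52735688 0.25985726 0.11557657] [ 0.04544596  0.641193   -0.766     ]
```

Emit:
move_arm([
  [[0,0,0],[0.1,-0.2,1],-1],
  [[0,0,0],[0.1,-0.4,1],-1],
])

```text
time: 0.35
tool_pos: [0.2313, 0.5982, 0.3326]
tcp_rot: [0.521, 3.098, 0.001]
wrist_force: [-0.1, 0.4, 0.1]
width: 1.001
```

Emit:
move_arm([
  [[0,0,0],[0.25,-0.5,0.1],-0.5],
  [[0,0,0],[0.5,-1,0.2],0],
])

```text
time: 0.6
tool_pos: [0.2814, 0.4966, 0.3517]
tcp_rot: [0.52, 3.098, 0.0]
wrist_force: [1.2, 0.7, 0.0]
width: 0.605
```

Emit:
move_arm([
  [[0.044,0.029,-0.089],[0.25,-0.4,0],0],
  [[0.088,0.058,-0.177],[0.5,-0.8,0],0],
  [[0.133,0.087,-0.266],[0.5,-1,0],0],
])

```text
time: 0.98
tool_pos: [0.3324, 0.3959, 0.3509]
tcp_rot: [-1.099, -2.749, -0.273]
wrist_force: [-0.3, -0.4, 0.2]
width: 0.501
```

Emit:
move_arm([
  [[0.044,0.029,-0.089],[0.25,-0.4,0],0],
  [[0.088,0.058,-0.177],[0.5,-0.8,0],0],
  [[0.133,0.087,-0.266],[0.5,-1,0],0],
])

```text
time: 1.35
tool_pos: [0.3824, 0.2958, 0.3508]
tcp_rot: [-1.556, -2.289, -0.504]
wrist_force: [-0.4, -0.6, 0.2]
width: 0.501
```

Emit:
move_arm([
  [[0.044,0.029,-0.089],[0.25,-0.4,0],0],
  [[0.088,0.058,-0.177],[0.5,-0.8,0],0],
  [[0.133,0.087,-0.266],[0.5,-1,0],0],
  [[0.133,0.087,-0.266],[0.5,-1,0],0],
])

```text
time: 1.85
tool_pos: [0.4308, 0.1958, 0.3497]
tcp_rot: [-1.896, -1.753, -0.689]
wrist_force: [-0.4, 0.4, 0.2]
width: 0.497
```

```bash
python3 - <<'E'
from h import *
shot('wrist','w1')
s=status.read_state(); print(s['time'],s['tool_pos'],s['q'],s['width'],rel(RL))
print(proj(load('w1'),knob(-.6)),proj(load('w1'),PIV))
E
```

```text
1.9 [0.43099403 0.19687481 0.35053854] [-0.12250479 -0.27192228  2.06831668  0.70554842  1.42782867 -0.18245543] 0.4981262200903877 [0.00028796 0.00055733 0.00283996]
[281.8164688 257.4480422] [317.30267224 235.01623333]
```

View pics/w1.png

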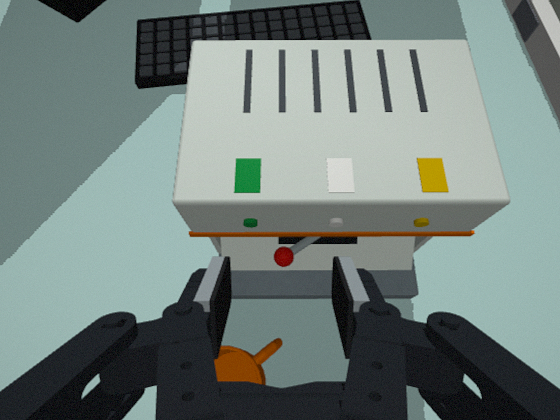

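The wrist view shows the knob at (284,257), where (282,257) was predicted, so the unit model is good to about 1 mm. I'll go in straddling the knob, carry it to centre and squeeze lightly to centre it.

Emit:
move_arm([
  [[0,0,0],[0,0,-0.4],0],
  [[0,0,0],[0,0,-0.8],0],
  [[0,0,0],[0,0,-0.8],0],
], grip_force=20)

```text
time: 2.28
tool_pos: [0.4287, 0.1991, 0.2685]
tcp_rot: [-1.888, -1.757, -0.682]
wrist_force: [-0.3, -0.3, 0.8]
width: 0.499
```

Emit:
move_arm([
  [[0,0,0],[0,0,-0.36],0],
  [[0,0,0],[0,0,-0.72],0],
  [[0,0,0],[0,0,-0.72],0],
])

```text
time: 2.65
tool_pos: [0.4301, 0.1988, 0.1989]
tcp_rot: [-1.889, -1.757, -0.686]
wrist_force: [-0.3, 0.1, 0.2]
width: 0.499
```

Emit:
move_arm([
  [[0,0,0],[0.015,0.25,-0.3],0],
  [[0,0,0],[0.03,0.5,-0.6],0],
  [[0,0,0],[0.05,0.65,-0.78],0],
  [[0,0,0],[0.06,0.77,-0.92],0],
  [[0,0,0],[0.06,0.77,-0.92],0],
])

```text
time: 3.28
tool_pos: [0.4375, 0.2758, 0.1081]
tcp_rot: [-1.889, -1.759, -0.691]
wrist_force: [0.2, 0.4, 0.6]
width: 0.5
```

```bash
python3 - <<'E'
from h import *
s=status.read_state(); print(s['time'],s['tool_pos'],s['width'],s['wrist_force'],rel(RL), PIV-.061*zt)
E
```

```text
3.275 [0.43752257 0.27577292 0.10810351] 0.5004087003579982 [0.20115359 0.35824344 0.60149946] [-0.00042397  0.00134986  0.00085064] [0.4825278  0.26628723 0.111726  ]
```

Emit:
move_arm([
  [[0,0,0],[0.09,-0.02,0.01],0],
  [[0,0,0],[0.18,-0.04,0.02],0],
  [[0,0,0],[0.27,-0.06,0.03],0],
  [[0,0,0],[0.36,-0.08,0.04],0],
  [[0,0,0],[0.45,-0.095,0.04],0],
  [[0,0,0],[0.45,-0.095,0.04],0.2],
  [[0,0,0],[0.45,-0.095,0.04],0.35],
  [[0,0,0],[0.45,-0.095,0.04],0.5],
  [[0,0,0],[0.45,-0.095,0.04],0.6],
  [[0,0,0],[0.45,-0.095,0.04],0.6],
])

```text
time: 4.53
tool_pos: [0.482, 0.2652, 0.1113]
tcp_rot: [-1.891, -1.758, -0.69]
wrist_force: [-1.9, -2.8, 2.1]
width: 0.239
```

```bash
python3 - <<'E'
from h import *
s=status.read_state(); print(s['time'],s['tool_pos'],s['width'],s['wrist_force'],rel(RL))
E
```

```text
4.525 [0.48195658 0.26518991 0.11127303] 0.23869629940640275 [-1.9441022  -2.83979109  2.08422658] [0.00013898 0.00104386 0.00185175]
```

Emit:
move_arm([
  [[0,0,0],[0,0,0],0.3],
  [[0,0,0],[0,0,0],0],
  [[0,0,0],[0,0,0],-0.2],
  [[0,0,0],[0,-0.1,0.12],-0.2],
  [[0,0,0],[-0.02,-0.35,0.42],-0.2],
  [[0,0,0],[-0.05,-0.77,0.92],-0.2],
  [[0,0,0],[-0.05,-0.77,0.92],-0.2],
])

```text
time: 5.4
tool_pos: [0.4807, 0.1857, 0.2083]
tcp_rot: [-1.896, -1.761, -0.7]
wrist_force: [0.4, -0.0, -0.3]
width: 0.598
```

```bash
python3 - <<'E'
from h import *
p,d,ci=shot('wrist','w2')
s=status.read_state(); print(s['time'],s['tool_pos'],s['width'],rel(RL))
z=load('w2'); print(proj(z,knob(0)),proj(z,PIV))
m=(p[...,0]>130)&(p[...,1]<50)&(p[...,2]<50); n,l,st,c=cv2.connectedComponentsWithStats(m.astype(np.uint8)); i=st[1:,4].argmax()+1; print(st[i],c[i])
E
```

```text
5.45 [0.4793958  0.18641317 0.206464  ] 0.6005575446038179 [0.00067289 0.00491121 0.00366795]
[273.43766382 203.79989333] [274.01887992 178.96154153]
[260 188  27  27 555] [272.76036036 201.52432432]
```

The knob is at (273,202) and the centre prediction was (273,204), so the lever is on centre off. I'll travel towards the spacer via the stand.

Emit:
move_arm([
  [[0,0,0],[0,-0.4,0.3],-0.2],
  [[-0.09,0.006,0],[0,-0.9,0.5],-0.2],
  [[-0.18,0.012,0],[0,-1,0.5],-0.2],
])

```text
time: 5.82
tool_pos: [0.4783, 0.0852, 0.2543]
tcp_rot: [-2.08, -1.926, -0.438]
wrist_force: [0.3, 0.6, -0.2]
width: 0.597
```

Emit:
move_arm([
  [[-0.09,0.006,0],[0.1,-0.4,0],-0.2],
  [[-0.18,0.012,0],[0.2,-0.9,0],-0.2],
  [[-0.263,0.019,0],[0.2,-1,0],-0.2],
])

```text
time: 6.2
tool_pos: [0.4974, -0.0138, 0.2528]
tcp_rot: [2.298, 2.134, -0.002]
wrist_force: [-0.9, 0.6, -0.3]
width: 0.6
```

Emit:
move_arm([
  [[0,0,0],[0,-0.5,0],-0.2],
  [[0,0,0],[0,-0.9,0],-0.2],
  [[0,0,0],[0,-0.9,0],-0.2],
  [[0,0,0],[0,-0.9,0],-0.2],
  [[0,0,0],[0,-0.9,0],-0.2],
])

```text
time: 6.82
tool_pos: [0.4969, -0.1008, 0.2528]
tcp_rot: [2.298, 2.141, 0.005]
wrist_force: [-0.3, -0.2, -1.1]
width: 0.603
```

```bash
python3 - <<'E'
from h import *
s=status.read_state(); print(s['time'],s['tool_pos'],s['q'],Ro.from_rotvec(s['tcp_rot']).as_matrix().round(4))
p,d,ci=shot('wrist','w3'); z=load('w3')
for X in [(.502,-.0995,.012),(.502,-.0995,.067),(.4605,-.2878,.02),(s['tool_pos'])]: print(proj(z,X))
E
```

```text
6.825 [ 0.49687615 -0.10081562  0.25280317] [-2.50527868e-01 -7.24952945e-02  1.93090572e+00  1.84569159e-03
  1.28059986e+00 -1.80286028e-01] [[ 0.0707  0.9975  0.0029]
 [ 0.9975 -0.0707  0.0011]
 [ 0.0013  0.0029 -1.    ]]
[284.91425416 165.80576952]
[285.73288631 176.88498952]
[260.76828144 326.81018233]
[280.8126591  272.65486268]
```

View pics/w3.png

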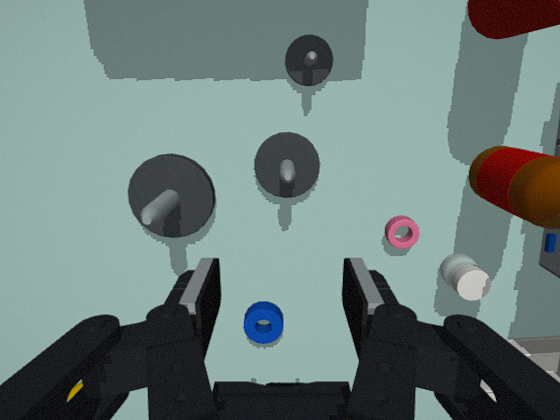

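The stand's base is at (287,165) and the spacer at (264,322), both close to prediction. I'll refine them with masks.

```bash
cat >> h.py <<'E'
def blob(z,m,u,v,h,w=50):
    mm=np.zeros(m.shape,np.uint8); a,b=max(v-w,0),max(u-w,0); mm[a:v+w,b:u+w]=m[a:v+w,b:u+w]
    cs,_=cv2.findContours(mm,cv2.RETR_EXTERNAL,cv2.CHAIN_APPROX_NONE); c=max(cs,key=cv2.contourArea)
    e=cv2.fitEllipse(cv2.convexHull(c)); P=[px(z,x,y,h) for x,y in c[:,0]]
    cc,r=cv2.minEnclosingCircle(np.array(P,np.float32)[:,:2]); C=px(z,*e[0],h)
    return e[0],C.round(4),'mec',np.round(cc,4),'dia',round(2*r,4)
E
python3 - <<'E'
from h import *
z=load('w3'); p=z['p']; hsv=cv2.cvtColor(p,cv2.COLOR_RGB2HSV); H,S,V=cv2.split(hsv)
print('spacer',blob(z,(H>105)&(H<130)&(S>130),264,322,.02))
m=(V<85); print('base',blob(z,m,287,165,.012,45))
g=((V>85)&(V<220))
print(p[160:190:3,287].tolist()); print([p[r,272:302:2].mean(1).astype(int).tolist() for r in (172,176,180)] if 0 else p[176,270:304,1].tolist())
z=load('top0'); p=z['p']; H,S,V=cv2.split(cv2.cvtColor(p,cv2.COLOR_RGB2HSV))
print('top base',blob(z,V<90,321,216,.012,24)); print('top sp',blob(z,(H>105)&(H<130)&(S>130),400,232,.02,20)); print('top brass',blob(z,(H>12)&(H<32)&(S>100),387,177,.016,14))
E
```

```text
Traceback (most recent call last):
  File "h.py", line 25, in blob
    cc,r=cv2.minEnclosingCircle(np.array(P,np.float32)[:,:2]); C=px(z,*e[0],h)
         ~~~~~~~~~~~~~~~~~~~~~~^^^^^^^^^^^^^^^^^^^^^^^^^^^^^^
cv2.error: OpenCV(4.12.0) /io/opencv/modules/imgproc/src/shapedescr.cpp:201: error: (-215:Assertion failed) count >= 0 && (depth == CV_32F || depth == CV_32S) in function 'minEnclosingCircle'
```

```bash
sed -i 's/minEnclosingCircle(np.array(P,np.float32)\[:,:2\])/minEnclosingCircle(np.ascontiguousarray(np.array(P)[:,:2],dtype=np.float32))/' h.py
python3 - <<'E'
from h import *
z=load('w3'); p=z['p']; H,S,V=cv2.split(cv2.cvtColor(p,cv2.COLOR_RGB2HSV))
print('spacer',blob(z,(H>105)&(H<130)&(S>130),264,322,.02))
print('base',blob(z,V<85,287,165,.012,45))
for r in (174,178): print(p[r,272:304,1].tolist())
print(p[155:192,287,1].tolist())
z=load('top0'); p=z['p']; H,S,V=cv2.split(cv2.cvtColor(p,cv2.COLOR_RGB2HSV))
print('top base',blob(z,V<90,321,216,.012,24)); print('top sp',blob(z,(H>105)&(H<130)&(S>130),400,232,.02,20)); print('top brass',blob(z,(H>12)&(H<32)&(S>100),387,177,.016,14))
E
```

```text
spacer ((263.21356201171875, 322.30029296875), array([ 0.4639, -0.2819,  0.02  ]), 'mec', array([ 0.4639, -0.2823]), 'dia', 0.0569)
base ((286.5190734863281, 164.79017639160156), array([ 0.5038, -0.0985,  0.012 ]), 'mec', array([ 0.5033, -0.0992]), 'dia', 0.0697)
[68, 60, 61, 68, 67, 66, 59, 70, 78, 99, 108, 120, 134, 149, 153, 158, 158, 152, 145, 127, 117, 107, 91, 73, 62, 63, 63, 64, 68, 64, 62, 69]
[67, 69, 68, 60, 68, 66, 71, 58, 57, 69, 74, 76, 107, 147, 159, 155, 154, 160, 150, 118, 76, 79, 68, 67, 64, 67, 60, 62, 62, 63, 66, 63]
[67, 62, 64, 62, 109, 123, 128, 127, 129, 134, 133, 132, 133, 136, 138, 145, 144, 149, 154, 158, 154, 152, 150, 155, 156, 115, 78, 66, 51, 43, 50, 45, 47, 50, 43, 43, 48]
top base ((320.10821533203125, 216.0714874267578), array([ 0.5021, -0.0997,  0.012 ]), 'mec', array([ 0.5023, -0.0999]), 'dia', 0.0702)
top sp ((399.0884094238281, 231.23097229003906), array([ 0.4611, -0.2864,  0.02  ]), 'mec', array([ 0.4615, -0.2858]), 'dia', 0.0491)
top brass ((386.0946350097656, 176.17234802246094), array([ 0.5962, -0.2624,  0.016 ]), 'mec', array([ 0.5965, -0.2622]), 'dia', 0.0358)
```

Emit:
move_arm([
  [[0,0,0],[-0.18,-0.5,0],-0.4],
  [[0,0,0],[-0.36,-0.95,0],-0.4],
  [[0,0,0],[-0.36,-0.95,0],-0.4],
])

```text
time: 7.25
tool_pos: [0.4603, -0.1984, 0.2534]
tcp_rot: [2.301, 2.135, 0.004]
wrist_force: [-0.2, -0.3, 1.4]
width: 0.702
```

Emit:
move_arm([
  [[0,0,0],[0,-0.5,-0.3],-0.4],
  [[0,0,0],[0,-0.9,-0.7],-0.4],
  [[0,0,0],[0,-0.9,-1],-0.4],
  [[0,0,0],[0,-0.9,-1],-0.4],
  [[0,0,0],[0,-0.9,-1],-0.4],
])

```text
time: 7.88
tool_pos: [0.4622, -0.2861, 0.1544]
tcp_rot: [2.296, 2.14, 0.006]
wrist_force: [0.0, -0.1, 1.0]
width: 0.699
```

```bash
python3 - <<'E'
from h import *
s=status.read_state(); print(s['time'],s['tool_pos'],s['width'])
p,d,ci=shot('wrist','w4'); z=load('w4'); H,S,V=cv2.split(cv2.cvtColor(p,cv2.COLOR_RGB2HSV))
print(proj(z,(.4615,-.286,.02)),proj(z,(.4615,-.286,.0)))
m=(H>105)&(H<130)&(S>130)
u,v=proj(z,(.4615,-.286,.01)).astype(int)
print('spacer',blob(z,m,u,v,.02,70))
# top-face points by depth
K,R,t=z['K'],z['R'],z['t']; vv,uu=np.mgrid[0:420,0:560]; ray=np.stack([uu,vv,np.ones_like(uu)],-1)@np.linalg.inv(K).T
W=(ray*d[...,None]-t)@R; q=W[m&(np.hypot(uu-u,vv-v)<75)]; print(np.percentile(q[:,2],[5,25,50,75,95]).round(4))
q=q[np.abs(q[:,2]-np.percentile(q[:,2],60))<.003][:,:2].astype(np.float32); print(len(q),cv2.minEnclosingCircle(q),(q.max(0)+q.min(0))/2,np.percentile(q,99,0)-np.percentile(q,1,0))
E
```

```text
7.875 [ 0.4622031  -0.28612648  0.15440924] 0.6994777119007306
[278.99166971 192.76959012] [278.98302574 186.63937656]
spacer ((280.8708801269531, 192.20596313476562), array([ 0.463 , -0.2857,  0.02  ]), 'mec', array([ 0.4626, -0.2862]), 'dia', 0.0498)
[0.0116 0.0196 0.0203 0.0207 0.0215]
2336 ((0.46338239312171936, -0.28739362955093384), 0.023969680070877075) [ 0.46289438 -0.2875077 ] [0.04365608 0.04431579]
```

View pics/w4.png

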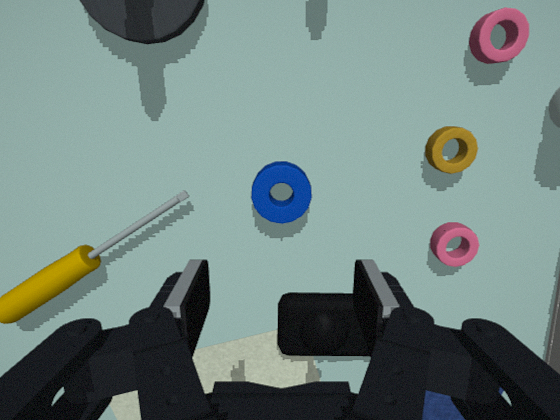

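The spacer is between the fingers' line at (281,192), giving (0.463,-0.2865). The brass ring is at (451,149), between the two pink ones. Descending to grasp the spacer.

Emit:
move_arm([
  [[0,0,0],[0.01,-0.005,-0.5],-0.5],
  [[0,0,0],[0.01,-0.005,-1],-0.5],
  [[0,0,0],[0.01,-0.005,-1],-0.5],
], grip_force=35)

```text
time: 8.3
tool_pos: [0.46, -0.285, 0.0511]
tcp_rot: [-2.296, -2.139, -0.003]
wrist_force: [0.8, 0.4, 0.3]
width: 0.752
```

Emit:
move_arm([
  [[0,0,0],[0,0,-0.25],-0.5],
  [[0,0,0],[0,0,-0.4],-0.5],
  [[0,0,0],[0,0,-0.5],-0.5],
  [[0,0,0],[0,0,-0.5],-0.5],
  [[0,0,0],[0,0,-0.5],-0.2],
  [[0,0,0],[0,0,-0.5],0.1],
  [[0,0,0],[0,0,-0.5],0.4],
  [[0,0,0],[0,0,-0.5],0.6],
  [[0,0,0],[0,0,-0.5],0.6],
])

```text
time: 9.43
tool_pos: [0.463, -0.2879, 0.0043]
tcp_rot: [2.296, 2.138, 0.005]
wrist_force: [-1.8, -0.2, 6.1]
width: 0.537
```

```bash
python3 - <<'E'
from h import *
s=status.read_state(); print(s['time'],s['tool_pos'],s['width']*85,s['wrist_force'])
p,d,ci=shot('wrist','w5')
E
```

```text
9.425 [ 0.4630367  -0.28788227  0.00433703] 45.66409566768021 [-1.84487555 -0.17336251  6.1395722 ]
```

Emit:
move_arm([
  [[0,0,0],[0,0,0.2],0.6],
  [[0,0,0],[0,0,0.6],0.6],
  [[0,0,0],[0,0,1],0.6],
])

```text
time: 9.85
tool_pos: [0.4613, -0.2867, 0.1034]
tcp_rot: [2.299, 2.14, 0.004]
wrist_force: [0.6, 0.1, -0.8]
width: 0.539
```

Emit:
move_arm([
  [[0,0,0],[0.1,0.45,0],0.6],
  [[0,0,0],[0.2,0.95,0],0.6],
  [[0,0,0],[0.2,0.95,0],0.6],
])

```text
time: 10.22
tool_pos: [0.4817, -0.1894, 0.1028]
tcp_rot: [2.295, 2.144, 0.005]
wrist_force: [-0.1, -0.0, -1.2]
width: 0.536
```

```bash
python3 - <<'E'
from h import *
s=status.read_state(); print(s['time'],s['tool_pos'],s['width']*85,s['wrist_force'])
p,d,ci=shot('wrist','w6'); z=load('w6'); print(proj(z,s['tool_pos']))
E
```

```text
10.225 [ 0.4817314  -0.18935984  0.10278945] 45.55307031605513 [-0.08028185 -0.01112937 -1.19313363]
[280.78612103 272.69079605]
```

View pics/w6.png

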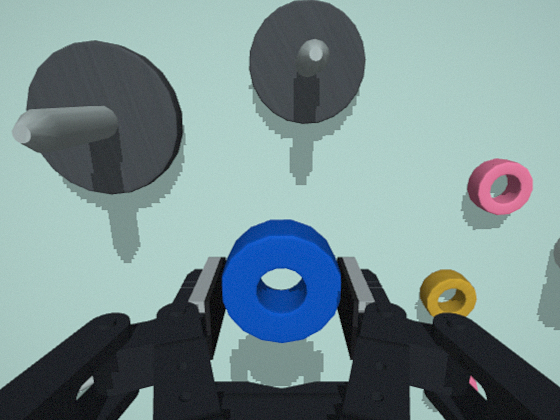

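The spacer is held level with its bore at about (282,289), and the target post's tip is at (316,50). I'll compute the ring-to-post offset in the same frame.

```bash
cat >> h.py <<'E'
def world(z):
    vv,uu=np.mgrid[0:420,0:560]; ray=np.stack([uu,vv,np.ones_like(uu)],-1)@np.linalg.inv(z['K']).T
    return (ray*z['d'][...,None]-z['t'])@z['R']
def fitc(q):
    A=np.c_[2*q[:,:2],np.ones(len(q))]; s=np.linalg.lstsq(A,(q[:,:2]**2).sum(1),rcond=None)[0]; return s[:2].round(4),round(float(np.sqrt(s[2]+s[0]**2+s[1]**2)),4)
E
python3 - <<'E'
from h import *
z=load('w6'); p=z['p']; H,S,V=cv2.split(cv2.cvtColor(p,cv2.COLOR_RGB2HSV)); W=world(z)
m=(H>105)&(H<130)&(S>130); m[:200]=0; m[345:]=0
q=W[m]; h=np.percentile(q[:,2],[10,50,70,90]); print('z',h)
top=(m&(abs(W[...,2]-h[2])<.003)).astype(np.uint8)
top=cv2.morphologyEx(top,cv2.MORPH_CLOSE,np.ones((3,3)))
cs,hi=cv2.findContours(top,cv2.RETR_CCOMP,cv2.CHAIN_APPROX_NONE)
for c in sorted(cs,key=len)[-2:]:
    e=cv2.fitEllipse(c); P=np.array([px(z,x,y,h[2]) for x,y in c[:,0]]); print(e,fitc(P))
print('base',blob(z,V<105,307,60,.012,62))
t=W[(W[...,2]>.06)&(np.hypot(*(np.mgrid[0:420,0:560]-np.array([50,316])[:,None,None]))<25)]; print(len(t),t.mean(0),t[:,2].max())
mm=(W[...,2]>.058)&(W[...,2]<.08); ys,xs=np.nonzero(mm[20:85,280:350]); print('tip px',xs.mean()+280,ys.mean()+20,xs.min()+280,xs.max()+280,ys.min()+20,ys.max()+20)
print(px(z,316,49,.067))
E
```

```text
z [0.10989579 0.11858137 0.11895647 0.11945375]
((281.3936462402344, 287.9911193847656), (41.68856430053711, 48.61581039428711), 88.21418762207031) (array([ 0.482 , -0.1878]), 0.0092)
((281.02886962890625, 286.7131042480469), (109.58448791503906, 120.8147201538086), 86.1024169921875) (array([ 0.4819, -0.1882]), 0.0235)
base ((306.618896484375, 61.42959976196289), array([ 0.5035, -0.0985,  0.012 ]), 'mec', array([ 0.5034, -0.1   ]), 'dia', 0.0693)
663 [ 0.50312153 -0.10021365  0.06678161] 0.24598106757462276
tip px 314.2650753768844 55.244974874371856 299 329 39 72
[ 0.50394831 -0.09782464  0.067     ]
```

Emit:
move_arm([
  [[0,0,0],[0.1,0.45,0],0.6],
  [[0,0,0],[0.215,0.89,0],0.6],
  [[0,0,0],[0.215,0.89,0],0.6],
  [[0,0,0],[0.215,0.89,0],0.6],
  [[0,0,0],[0.215,0.89,0],0.6],
])

```text
time: 10.9
tool_pos: [0.5034, -0.1046, 0.1031]
tcp_rot: [2.3, 2.137, 0.004]
wrist_force: [0.0, -0.9, -1.0]
width: 0.539
```

```bash
python3 - <<'E'
from h import *
s=status.read_state(); print(s['time'],s['tool_pos'],s['width']*85,s['wrist_force'])
p,d,ci=shot('wrist','w7'); z=load('w7'); h=.119
H,S,V=cv2.split(cv2.cvtColor(p,cv2.COLOR_RGB2HSV)); W=world(z)
m=(H>105)&(H<130)&(S>130); m[:200]=0; m[345:]=0
top=(m&(abs(W[...,2]-h)<.003)).astype(np.uint8); top=cv2.morphologyEx(top,cv2.MORPH_CLOSE,np.ones((3,3)))
cs,hi=cv2.findContours(top,cv2.RETR_CCOMP,cv2.CHAIN_APPROX_NONE)
for c in sorted(cs,key=len)[-2:]:
    P=np.array([px(z,x,y,h) for x,y in c[:,0]]); print(fitc(P))
for X in [(.5035,-.099,.067),(.5035,-.099,.012)]: print(proj(z,X))
c=cv2.resize(p[170:370,180:400],None,fx=3,fy=3,interpolation=cv2.INTER_CUBIC); cv2.imwrite('pics/w7c.png',c[:,:,::-1])
E
```

```text
10.9 [ 0.50336212 -0.10462483  0.1030836 ] 45.8425338096059 [ 0.01041738 -0.92303591 -0.98387874]
(array([ 0.5037, -0.1031]), 0.0091)
(array([ 0.5036, -0.1036]), 0.0235)
[279.95912439 230.68049509]
[279.85431214 201.32672895]
```

View pics/w7c.png

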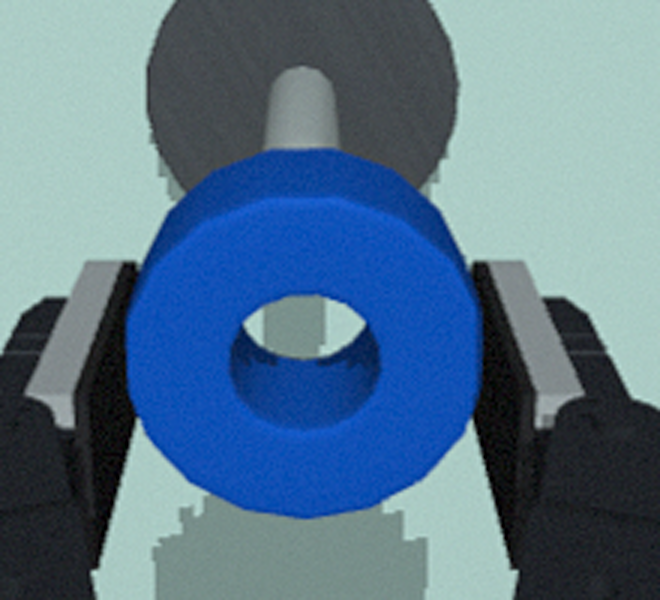

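The arm settled about 4 mm short in y, while x is aligned (bore 281.7 px, post 280.7 px). I'll correct that and descend gently.

Emit:
move_arm([
  [[0,0,0],[0,0.043,0],0.6],
  [[0,0,0],[0,0.043,0],0.6],
  [[0,0,0],[0,0.043,-0.1],0.6],
  [[0,0,0],[0,0.043,-0.2],0.6],
  [[0,0,0],[0,0.043,-0.3],0.6],
  [[0,0,0],[0,0.043,-0.3],0.6],
])

```text
time: 11.7
tool_pos: [0.5023, -0.0986, 0.0716]
tcp_rot: [-2.299, -2.14, -0.002]
wrist_force: [-0.7, 0.5, -0.1]
width: 0.541
```

```bash
python3 - <<'E'
from h import *
for i in range(2):
    p,d,ci=shot('wrist','w8'); s=status.read_state(); print(s['time'],s['tool_pos'],s['width']*85,s['wrist_force'])
z=load('w8'); h=s['tool_pos'][2]+.016
H,S,V=cv2.split(cv2.cvtColor(p,cv2.COLOR_RGB2HSV)); W=world(z)
m=(H>105)&(H<130)&(S>130); m[:200]=0; m[345:]=0
top=(m&(abs(W[...,2]-h)<.003)).astype(np.uint8); top=cv2.morphologyEx(top,cv2.MORPH_CLOSE,np.ones((3,3)))
cs,hi=cv2.findContours(top,cv2.RETR_CCOMP,cv2.CHAIN_APPROX_NONE)
for c in sorted(cs,key=len)[-2:]:
    P=np.array([px(z,x,y,h) for x,y in c[:,0]]); print(fitc(P))
print('base',blob(z,(V<105)&(H<200)&(S<90),*proj(z,(.5035,-.085,.012)).astype(int),.012,75)[:2])
c=cv2.resize(p[150:350,180:400],None,fx=3,fy=3,interpolation=cv2.INTER_CUBIC); cv2.imwrite('pics/w8c.png',c[:,:,::-1])
E
```

```text
11.75 [ 0.50301035 -0.09877386  0.07240361] 45.38382577475449 [ 0.29357379 -0.46810823 -0.11143235]
11.8 [ 0.50349455 -0.09889501  0.07293256] 45.40801813116617 [ 0.17108346 -0.97634764 -0.98043029]
(array([ 0.5033, -0.0971]), 0.0092)
(array([ 0.5032, -0.0974]), 0.0233)
base ((281.60321044921875, 222.75180053710938), array([ 0.5037, -0.0973,  0.012 ]))
```

View pics/w8c.png

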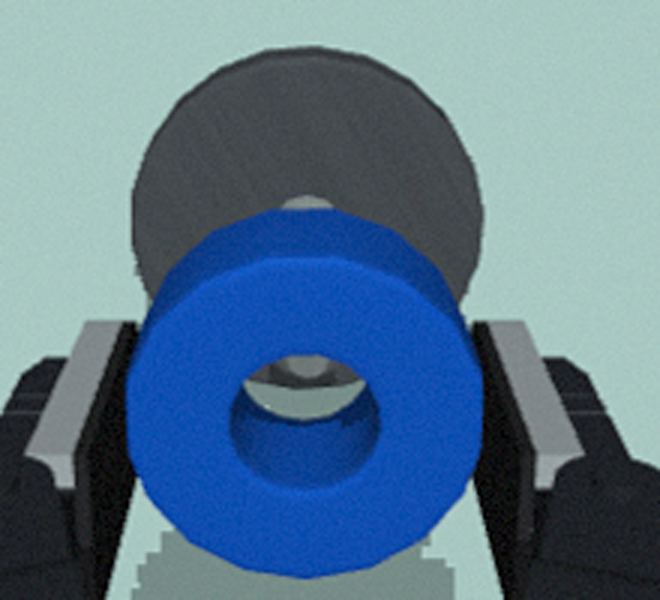

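```bash
python3 - <<'E'
from h import *
z=load('w8'); p=z['p']
print(px(z,282,271.7,.067), proj(z,(.5033,-.0973,.0686)),proj(z,(.5033,-.0973-.0095,.0686)),proj(z,(.5033,-.0973,.0886)))
W=world(z); sub=W[255:292,262:302]; m=(abs(sub[...,2]-.063)<.008); print(m.sum(), sub[m].mean(0)); 
print(sub[::4,20,2].round(3))
s=z['p'][255:295,282].tolist(); print(s[::3])
E
```

```text
[ 0.50337201 -0.10105951  0.067     ] [281.24523139 265.62183191] [282.7717199 285.0234591] [281.40784886 288.60507632]
160 [ 0.50333749 -0.10290284  0.06769281]
[0.089 0.089 0.088 0.088 0.068 0.068 0.011 0.001 0.001 0.071]
[[18, 83, 181], [2, 75, 178], [8, 77, 177], [22, 79, 178], [5, 67, 163], [111, 118, 118], [107, 117, 117], [57, 65, 69], [73, 88, 86], [118, 142, 135], [118, 143, 139], [122, 145, 139], [12, 37, 86], [16, 65, 148]]
```

At equal height the tip (row ~270) and the bottom of the bore (row ~269.5) coincide in the image, so they are aligned. I'll lower straight down.

Emit:
move_arm([
  [[0,0,0],[0,0,-0.06],0.6],
  [[0,0,0],[0,0,-0.12],0.6],
  [[0,0,0],[0,0,-0.18],0.6],
  [[0,0,0],[0,0,-0.24],0.6],
  [[0,0,0],[0,0,-0.3],0.6],
  [[0,0,0],[0,0,-0.3],0.6],
])

```text
time: 12.55
tool_pos: [0.503, -0.0988, 0.0425]
tcp_rot: [2.299, 2.14, 0.004]
wrist_force: [-0.8, -0.4, 0.1]
width: 0.535
```

Emit:
move_arm([
  [[0,0,0],[0,0,-0.06],0.6],
  [[0,0,0],[0,0,-0.12],0.6],
  [[0,0,0],[0,0,-0.18],0.6],
  [[0,0,0],[0,0,-0.22],0.6],
  [[0,0,0],[0,0,-0.22],0.6],
])

```text
time: 13.18
tool_pos: [0.5032, -0.0989, 0.0208]
tcp_rot: [2.299, 2.139, 0.004]
wrist_force: [0.2, -0.4, -0.5]
width: 0.54
```

```bash
python3 - <<'E'
from h import *
for i in range(3):
    p,d,ci=shot('wrist','w9'); s=status.read_state(); print(s['time'],s['tool_pos'],s['width']*85,s['wrist_force'],s['torque'])
z=load('w9'); H,S,V=cv2.split(cv2.cvtColor(p,cv2.COLOR_RGB2HSV)); W=world(z)
m=(H>105)&(H<130)&(S>130); m[:200]=0; m[345:]=0; print(np.percentile(W[m][:,2],[10,30,50,70,90]))
E
```

```text
13.225 [ 0.50349115 -0.09891872  0.02105087] 45.72857357137862 [ 0.2501311   0.96454931 -0.4355269 ] [ 0.00786376 -0.04508965 -0.02293553]
13.275 [ 0.5037145  -0.09899161  0.02128897] 45.75079225905777 [-0.19803611  0.39790654 -1.21893982] [-0.03246939  0.01302087  0.00022237]
13.325 [ 0.50387892 -0.09899737  0.02143511] 45.5090125762063 [ 0.38039827 -0.26118829 -1.50371244] [-0.0562133   0.01908343  0.01428634]
[0.02942256 0.03664689 0.03714208 0.03751492 0.03805222]
```

Emit:
move_arm([
  [[0,0,0],[0,0,-0.02],0.6],
  [[0,0,0],[0,0,-0.04],0.6],
  [[0,0,0],[0,0,-0.05],0.6],
  [[0,0,0],[0,0,-0.05],0.6],
])

```text
time: 13.82
tool_pos: [0.5036, -0.0989, 0.0164]
tcp_rot: [2.298, 2.139, 0.005]
wrist_force: [-2.1, 1.2, 2.6]
width: 0.536
```

Emit:
move_arm([
  [[0,0,0],[0,0,-0.01],0.6],
  [[0,0,0],[0,0,-0.01],0.6],
])

```text
time: 14.08
tool_pos: [0.5036, -0.0989, 0.0163]
tcp_rot: [2.298, 2.139, 0.004]
wrist_force: [-4.7, 0.9, 9.5]
width: 0.537
```

```bash
python3 - <<'E'
from h import *
for i in range(3):
    p,d,ci=shot('wrist','w10'); s=status.read_state(); print(s['time'],s['tool_pos'],s['width']*85,s['wrist_force'],s['torque'])
z=load('w10'); H,S,V=cv2.split(cv2.cvtColor(p,cv2.COLOR_RGB2HSV)); W=world(z)
m=(H>105)&(H<130)&(S>130); m[:200]=0; m[345:]=0; print(np.percentile(W[m][:,2],[10,30,50,70,90]))
E
```

```text
14.125 [ 0.50357538 -0.09892423  0.01633341] 45.921861066369246 [-4.55195429  0.44786957 10.37591914] [0.14776217 0.675274   0.05943142]
14.175 [ 0.50361155 -0.09893071  0.01633367] 45.56518151485249 [-3.99756004  1.73495447  9.93562312] [ 0.16579771  0.61552442 -0.00099342]
14.225 [ 0.50364136 -0.09897255  0.01636828] 46.071310713029796 [-4.16704425  1.47617687  9.76883918] [ 0.11785153  0.64612559 -0.01907457]
[0.02444654 0.03172372 0.03222867 0.03261173 0.03311856]
```

It's home: contact at 10 N, top at 32 mm. I'll release, rise and go to the brass ring at about (0.597,-0.262).

Emit:
move_arm([
  [[0,0,0],[0,0,0],0],
  [[0,0,0],[0,0,0],-0.3],
  [[0,0,0],[0,0,0],-0.4],
  [[0,0,0],[0,0,0],-0.4],
  [[0,0,0],[0,0,0.3],-0.4],
  [[0,0,0],[0,0,0.7],-0.4],
  [[0,0,0],[0,0,1],-0.4],
])

```text
time: 15.1
tool_pos: [0.5041, -0.0991, 0.1167]
tcp_rot: [2.297, 2.138, 0.006]
wrist_force: [0.1, -1.1, -0.1]
width: 0.699
```

```bash
python3 - <<'E'
from h import *
p,d,ci=shot('wrist','w11'); s=status.read_state(); print(s['time'],s['tool_pos'],s['width']*85)
z=load('w11'); H,S,V=cv2.split(cv2.cvtColor(p,cv2.COLOR_RGB2HSV)); W=world(z)
m=(H>105)&(H<130)&(S>130); ys,xs=np.nonzero(m); print(xs.min(),xs.max(),ys.min(),ys.max(),np.percentile(W[m][:,2],[10,50,90]))
E
```

```text
15.15 [ 0.50678869 -0.09971228  0.12085119] 59.525482246528085
8 545 171 419 [0.03038728 0.03242124 0.17160324]
```

Emit:
move_arm([
  [[0,0,0],[0.2,-0.4,0.2],-0.4],
  [[0,0,0],[0.5,-0.8,0.3],-0.4],
  [[0,0,0],[0.5,-0.8,0.3],-0.4],
])

```text
time: 15.52
tool_pos: [0.5564, -0.1819, 0.1467]
tcp_rot: [2.297, 2.133, 0.007]
wrist_force: [-0.2, 0.3, 0.2]
width: 0.707
```

Emit:
move_arm([
  [[0,0,0],[0.2,-0.4,0],-0.4],
  [[0,0,0],[0.43,-0.83,0],-0.4],
  [[0,0,0],[0.43,-0.83,0],-0.4],
  [[0,0,0],[0.43,-0.83,0],-0.4],
])

```text
time: 16.02
tool_pos: [0.5956, -0.2609, 0.144]
tcp_rot: [-2.299, -2.14, -0.004]
wrist_force: [0.1, 0.7, -0.2]
width: 0.699
```

```bash
python3 - <<'E'
from h import *
p,d,ci=shot('wrist','w12'); s=status.read_state(); print(s['time'],s['tool_pos'],s['width']*85)
z=load('w12'); H,S,V=cv2.split(cv2.cvtColor(p,cv2.COLOR_RGB2HSV)); W=world(z)
u,v=proj(z,(.5965,-.262,.016)).astype(int); print(u,v,p[v-14,u],p[v,u-14])
m=(H>12)&(H<32)&(S>100)&(abs(W[...,2]-.016)<.004); m&=np.hypot(*(np.mgrid[0:420,0:560]-np.array([v,u])[:,None,None]))<45
top=cv2.morphologyEx(m.astype(np.uint8),cv2.MORPH_CLOSE,np.ones((3,3)))
cs,hi=cv2.findContours(top,cv2.RETR_CCOMP,cv2.CHAIN_APPROX_NONE)
for c in sorted(cs,key=len)[-2:]:
    P=np.array([px(z,x,y,.016) for x,y in c[:,0]]); print(fitc(P))
E
```

```text
16.075 [ 0.59551774 -0.2605912   0.14426817] 59.57591831727541
281 196 [151 124  42] [150 121  36]
(array([ 0.598 , -0.2625]), 0.0095)
(array([ 0.5979, -0.2626]), 0.0172)
```

View pics/w12.png

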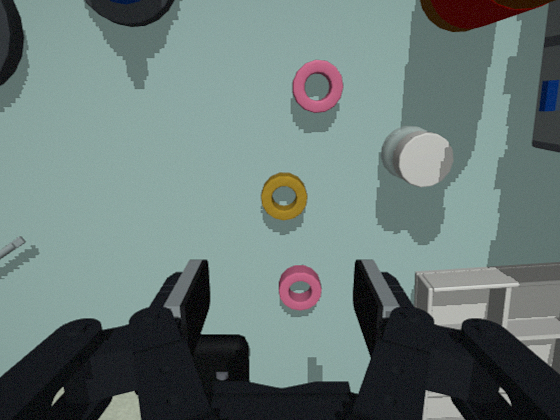

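The brass ring is at (284,196), which gives (0.598,-0.2625), and the decoys are clear of the fingers. Grasping it.

Emit:
move_arm([
  [[0,0,0],[0.024,-0.019,-0.4],-0.4],
  [[0,0,0],[0.024,-0.019,-0.9],-0.4],
  [[0,0,0],[0.024,-0.019,-0.9],-0.3],
  [[0,0,0],[0.024,-0.019,-0.9],-0.2],
])

```text
time: 16.58
tool_pos: [0.5995, -0.2634, 0.0566]
tcp_rot: [2.296, 2.139, 0.005]
wrist_force: [0.9, -0.5, -0.4]
width: 0.597
```

Emit:
move_arm([
  [[0,0,0],[0,0,-0.25],-0.2],
  [[0,0,0],[0,0,-0.4],-0.2],
  [[0,0,0],[0,0,-0.5],-0.2],
  [[0,0,0],[0,0,-0.5],-0.2],
  [[0,0,0],[0,0,-0.5],0.1],
  [[0,0,0],[0,0,-0.5],0.3],
  [[0,0,0],[0,0,-0.5],0.6],
  [[0,0,0],[0,0,-0.5],0.8],
  [[0,0,0],[0,0,-0.5],0.8],
])

```text
time: 17.7
tool_pos: [0.5998, -0.2643, 0.0064]
tcp_rot: [2.297, 2.138, 0.006]
wrist_force: [-0.4, -0.7, 5.2]
width: 0.396
```

```bash
python3 - <<'E'
from h import *
s=status.read_state(); print(s['time'],s['tool_pos'],s['width']*85,s['wrist_force'])
E
```

```text
17.7 [ 0.5998181  -0.26428668  0.00638996] 33.659076738401474 [-0.41192938 -0.69895989  5.24822841]
```

Emit:
move_arm([
  [[0,0,0],[0,0,0.2],0.8],
  [[0,0,0],[0,0,0.6],0.8],
  [[0,0,0],[0,0,1],0.8],
  [[0,0,0],[0,0,1],0.8],
])

```text
time: 18.2
tool_pos: [0.6024, -0.2654, 0.1111]
tcp_rot: [2.291, 2.133, 0.01]
wrist_force: [0.7, -0.8, -0.2]
width: 0.396
```

Emit:
move_arm([
  [[0,0,0],[-0.25,0.35,0],0.8],
  [[0,0,0],[-0.55,0.75,0],0.8],
  [[0,0,0],[-0.55,0.75,0],0.8],
  [[0,0,0],[-0.55,0.75,0],0.8],
  [[0,0,0],[-0.55,0.75,0],0.8],
])

```text
time: 18.82
tool_pos: [0.545, -0.1898, 0.1056]
tcp_rot: [2.298, 2.138, 0.005]
wrist_force: [0.2, 0.2, -0.2]
width: 0.392
```

```bash
python3 - <<'E'
from h import *
p,d,ci=shot('wrist','w13'); s=status.read_state(); print(s['time'],s['tool_pos'],s['width']*85,s['wrist_force'])
z=load('w13'); H,S,V=cv2.split(cv2.cvtColor(p,cv2.COLOR_RGB2HSV)); W=world(z)
m=(H>12)&(H<32)&(S>100); m[:210]=0;m[350:]=0; m[:,:200]=0;m[:,360:]=0
h=np.percentile(W[m][:,2],65); print(np.percentile(W[m][:,2],[10,50,65,90]))
top=cv2.morphologyEx((m&(abs(W[...,2]-h)<.003)).astype(np.uint8),cv2.MORPH_CLOSE,np.ones((3,3)))
cs,hi=cv2.findContours(top,cv2.RETR_CCOMP,cv2.CHAIN_APPROX_NONE)
for c in sorted(cs,key=len)[-2:]:
    P=np.array([px(z,x,y,h) for x,y in c[:,0]]); print(cv2.fitEllipse(c)[0],fitc(P))
b=(H>105)&(H<130)&(S>130)&(abs(W[...,2]-.032)<.003); print('spacer',fitc(W[b]) if 0 else blob(z,b,*proj(z,(.5035,-.099,.032)).astype(int),.032,60))
print(proj(z,(.5035,-.099,.067)))
E
```

```text
18.875 [ 0.54499231 -0.18978046  0.10553595] 33.72521305676035 [-0.03835538  0.54478568 -0.79032381]
[0.10707877 0.1151173  0.11547619 0.1161552 ]
(281.37939453125, 278.6566162109375) (array([ 0.5454, -0.1875]), 0.0091)
(281.19610595703125, 278.545166015625) (array([ 0.5453, -0.1879]), 0.0175)
spacer ((194.66458129882812, 65.79042053222656), array([ 0.5045, -0.0982,  0.032 ]), 'mec', array([ 0.5045, -0.0991]), 'dia', 0.0477)
[176.05681142  61.95939622]
```

Emit:
move_arm([
  [[0,0,0],[-0.2,0.4,0],0.8],
  [[0,0,0],[-0.42,0.895,0],0.8],
  [[0,0,0],[-0.42,0.895,0],0.8],
  [[0,0,0],[-0.42,0.895,-0.13],0.8],
  [[0,0,0],[-0.42,0.895,-0.27],0.8],
  [[0,0,0],[-0.42,0.895,-0.27],0.8],
  [[0,0,0],[-0.42,0.895,-0.27],0.8],
  [[0,0,0],[-0.42,0.895,-0.27],0.8],
])

```text
time: 19.88
tool_pos: [0.5025, -0.0998, 0.0786]
tcp_rot: [2.298, 2.138, 0.005]
wrist_force: [0.2, 0.1, -0.9]
width: 0.396
```

```bash
python3 - <<'E'
from h import *
p,d,ci=shot('wrist','w14'); s=status.read_state(); print(s['time'],s['tool_pos'],s['width']*85,s['wrist_force'])
z=load('w14'); H,S,V=cv2.split(cv2.cvtColor(p,cv2.COLOR_RGB2HSV)); W=world(z)
m=(H>12)&(H<32)&(S>100); m[:200]=0;m[350:]=0; m[:,:200]=0;m[:,360:]=0
h=np.percentile(W[m][:,2],65); print(np.percentile(W[m][:,2],[10,50,65,90]))
top=cv2.morphologyEx((m&(abs(W[...,2]-h)<.003)).astype(np.uint8),cv2.MORPH_CLOSE,np.ones((3,3)))
cs,hi=cv2.findContours(top,cv2.RETR_CCOMP,cv2.CHAIN_APPROX_NONE)
for c in sorted(cs,key=len)[-2:]:
    P=np.array([px(z,x,y,h) for x,y in c[:,0]]); C=fitc(P); print(C)
print('bottom centre px',proj(z,(*C[0],h-.016)),'near rim',proj(z,(C[0][0],C[0][1]-.0095,h-.016)))
c=cv2.resize(p[190:330,190:370],None,fx=4,fy=4,interpolation=cv2.INTER_CUBIC); cv2.imwrite('pics/w14c.png',c[:,:,::-1])
E
```

```text
19.925 [ 0.50253037 -0.09966538  0.07869295] 33.18312775873787 [-0.86743256 -0.38533495 -0.28742383]
[0.07978492 0.08814255 0.08849863 0.08918369]
(array([ 0.5029, -0.0976]), 0.0091)
(array([ 0.5028, -0.0979]), 0.0175)
bottom centre px [281.08463992 262.5691249 ] near rim [282.60568442 281.77177654]
```

View pics/w14c.png

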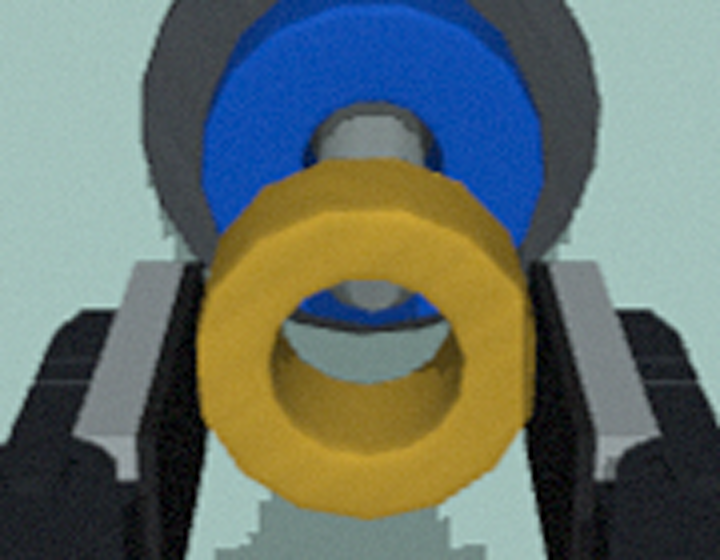

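In the crop the tip (column 283) and the bore (column 282) agree to about 0.5 mm. The ring bottom is about 0.7 mm beyond the tip in y. I'll nudge and lower.

Emit:
move_arm([
  [[0,0,0],[0.005,-0.005,0],0.8],
  [[0,0,0],[0.005,-0.005,-0.06],0.8],
  [[0,0,0],[0.005,-0.005,-0.12],0.8],
  [[0,0,0],[0.005,-0.005,-0.18],0.8],
  [[0,0,0],[0.005,-0.005,-0.24],0.8],
  [[0,0,0],[0.005,-0.005,-0.3],0.8],
  [[0,0,0],[0.005,-0.005,-0.34],0.8],
  [[0,0,0],[0.005,-0.005,-0.34],0.8],
])

```text
time: 20.92
tool_pos: [0.5022, -0.0998, 0.0438]
tcp_rot: [2.298, 2.139, 0.004]
wrist_force: [-0.1, -0.5, -0.3]
width: 0.392
```

```bash
python3 - <<'E'
from h import *
for i in range(2):
    p,d,ci=shot('wrist','w15'); s=status.read_state(); print(s['time'],s['tool_pos'],s['width']*85,s['wrist_force'])
z=load('w15'); H,S,V=cv2.split(cv2.cvtColor(p,cv2.COLOR_RGB2HSV)); W=world(z)
m=(H>12)&(H<32)&(S>100); m[:200]=0;m[350:]=0; m[:,:200]=0;m[:,360:]=0; print(np.percentile(W[m][:,2],[10,50,65,90]))
E
```

```text
20.975 [ 0.50248202 -0.09986558  0.04413074] 33.29406367715145 [ 0.07035674  0.08572195 -1.48075903]
21.025 [ 0.50266698 -0.09989709  0.04436851] 33.633240118555236 [ 0.67353578 -0.00872141 -0.53192489]
[0.04766716 0.05386655 0.05415861 0.05478158]
```

Top is at 0.054 and home is 0.048, so about 6 mm remain.

Emit:
move_arm([
  [[0,0,0],[0,0,-0.02],0.8],
  [[0,0,0],[0,0,-0.04],0.8],
  [[0,0,0],[0,0,-0.055],0.8],
  [[0,0,0],[0,0,-0.06],0.8],
  [[0,0,0],[0,0,-0.06],0.8],
])

```text
time: 21.65
tool_pos: [0.5024, -0.0998, 0.0384]
tcp_rot: [2.298, 2.139, 0.005]
wrist_force: [-1.9, -0.2, 1.2]
width: 0.396
```

```bash
python3 - <<'E'
from h import *
for i in range(2):
    p,d,ci=shot('wrist','w16'); s=status.read_state(); print(s['time'],s['tool_pos'],s['width']*85,s['wrist_force'])
z=load('w16'); H,S,V=cv2.split(cv2.cvtColor(p,cv2.COLOR_RGB2HSV)); W=world(z)
m=(H>12)&(H<32)&(S>100); m[:200]=0;m[350:]=0; m[:,:200]=0;m[:,360:]=0; print(np.percentile(W[m][:,2],[10,50,65,90]))
E
```

```text
21.7 [ 0.50246328 -0.0998496   0.03838985] 33.213971486141034 [-2.02020411  0.4059905   0.94637327]
21.75 [ 0.50245615 -0.09984363  0.03838547] 33.82807256994154 [-0.80093273 -0.36858548  1.04356608]
[0.04126762 0.04809529 0.04841344 0.04905524]
```

Emit:
move_arm([
  [[0,0,0],[0,0,-0.008],0.8],
  [[0,0,0],[0,0,-0.008],0.8],
  [[0,0,0],[0,0,-0.008],0.5],
  [[0,0,0],[0,0,-0.008],0.1],
  [[0,0,0],[0,0,-0.008],-0.1],
  [[0,0,0],[0,0,-0.008],-0.1],
  [[0,0,0],[0,0,0.3],-0.1],
  [[0,0,0],[0,0,0.7],-0.1],
  [[0,0,0],[0,0,1],-0.1],
  [[0,0,0],[0,0,1],-0.1],
  [[0,0,0],[0,0,1],-0.1],
])

```text
time: 23.12
tool_pos: [0.5019, -0.0997, 0.1374]
tcp_rot: [2.299, 2.14, 0.004]
wrist_force: [0.5, -0.8, 0.3]
width: 0.551
```

```bash
python3 - <<'E'
from h import *
p,d,ci=shot('wrist','w17'); s=status.read_state(); print(s['time'],s['tool_pos'],s['width']*85,s['wrist_force'])
z=load('w17'); H,S,V=cv2.split(cv2.cvtColor(p,cv2.COLOR_RGB2HSV)); W=world(z)
for n,m in (('brass',(H>12)&(H<32)&(S>100)),('blue',(H>105)&(H<130)&(S>130))):
    m=m&(np.hypot(W[...,0]-.5035,W[...,1]+.099)<.04)&(W[...,2]<.1); q=W[m]; print(n,len(q),np.percentile(q[:,2],[10,50,90]).round(4),((np.percentile(q,99,0)+np.percentile(q,1,0))/2).round(4))
m=(abs(W[...,2]-.065)<.006)&(np.hypot(W[...,0]-.5035,W[...,1]+.099)<.01); print('tip',m.sum(),W[m].mean(0))
p,d,ci=shot('top','top1'); z=load('top1'); W=world(z)
m=(p[...,0]>90)&(p[...,1]<60)&(p[...,2]<60)&(abs(W[...,1]-.26)<.05)&(W[...,2]>.09)&(W[...,2]<.15); print('knob',m.sum(),W[m].mean(0),knob(0))
E
```

```text
23.175 [ 0.50146192 -0.0995835   0.13677231] 46.71386288681053 [-0.42579101 -0.11261021  0.45719536]
brass 1603 [0.0455 0.0482 0.0491] [ 0.5028 -0.0986  0.0416]
blue 1340 [0.0221 0.032  0.0331] [ 0.5035 -0.0974  0.0233]
tip 368 [ 0.50397197 -0.09805325  0.06364979]
knob 34 [0.4794047  0.25490155 0.13596643] [0.48166319 0.2540886  0.12628   ]
```

Both rings are home (tops at 48 and 32 mm) and the knob is still at centre. Back to the lever with the tilted tool.

Emit:
move_arm([
  [[0,0,0],[0,0,0.5],0],
  [[0,0,0],[-0.05,0.4,1],0],
  [[0,0,0],[-0.05,0.9,1],0],
])

```text
time: 23.6
tool_pos: [0.4999, -0.0099, 0.2419]
tcp_rot: [2.297, 2.132, 0.012]
wrist_force: [0.9, 0.4, 0.1]
width: 0.499
```

Emit:
move_arm([
  [[0.09,-0.006,0],[-0.05,0.5,0],0],
  [[0.18,-0.012,0],[-0.1,1,0],0],
  [[0.22,-0.016,0],[-0.1,1,0],0],
])

```text
time: 23.98
tool_pos: [0.486, 0.0923, 0.2365]
tcp_rot: [-2.106, -1.963, -0.374]
wrist_force: [0.7, -1.3, -0.9]
width: 0.504
```

Emit:
move_arm([
  [[0.09,-0.006,0],[-0.05,0.5,0],0],
  [[0.18,-0.012,0],[-0.1,1,-0.3],0],
  [[0.223,-0.015,0],[-0.1,1,-0.35],0],
  [[0.223,-0.015,0],[-0.1,1,-0.35],0],
  [[0.223,-0.015,0],[-0.1,1,-0.35],0],
])

```text
time: 24.6
tool_pos: [0.478, 0.1899, 0.2033]
tcp_rot: [-1.893, -1.758, -0.689]
wrist_force: [0.1, 0.6, 1.0]
width: 0.503
```

```bash
python3 - <<'E'
from h import *
p,d,ci=shot('wrist','w18'); s=status.read_state(); print(s['time'],s['tool_pos'],s['width']*85,rel(RL))
z=load('w18'); print(proj(z,knob(0)),'delta',PIV-.17*zt-s['tool_pos'])
m=(p[...,0]>130)&(p[...,1]<50)&(p[...,2]<50); n,l,st,c=cv2.connectedComponentsWithStats(m.astype(np.uint8)); i=st[1:,4].argmax()+1; print(st[i],c[i])
E
```

```text
24.65 [0.47833805 0.18997308 0.2039285 ] 42.28781263742427 [0.00064327 0.00177353 0.00219592]
[279.00320099 206.10169137] delta [-0.00076387  0.00642411 -0.0087085 ]
[265 190  28  28 613] [278.35236542 203.6639478 ]
```

Emit:
move_arm([
  [[0,0,0],[0,0.25,-0.3],0],
  [[0,0,0],[0.02,0.5,-0.6],0],
  [[0,0,0],[0.03,0.68,-0.82],0],
  [[0,0,0],[0.04,0.78,-0.945],0],
  [[0,0,0],[0.04,0.78,-0.945],0],
])

```text
time: 25.28
tool_pos: [0.4814, 0.2687, 0.1087]
tcp_rot: [-1.89, -1.759, -0.689]
wrist_force: [-0.7, -0.3, 0.7]
width: 0.504
```

Emit:
move_arm([
  [[0,0,0],[0.08,-0.005,0],0],
  [[0,0,0],[0.16,-0.01,0],0],
  [[0,0,0],[0.24,-0.015,0],0],
  [[0,0,0],[0.3,-0.02,0],0],
  [[0,0,0],[0.34,-0.024,0],0],
  [[0,0,0],[0.35,-0.025,0],0],
  [[0,0,0],[0.35,-0.025,0],0],
])

```text
time: 26.15
tool_pos: [0.5166, 0.2656, 0.1087]
tcp_rot: [-1.892, -1.758, -0.69]
wrist_force: [-0.9, 0.5, 0.1]
width: 0.498
```

```bash
python3 - <<'E'
from h import *
p,d,ci=shot('wrist','w19'); s=status.read_state(); print(s['time'],s['tool_pos'],s['width']*85,s['wrist_force'],'lat',(s['tool_pos']-PIV)@-YU)
z=load('w19'); print([proj(z,knob(q)).round(1) for q in (.4,.5,.6)])
m=(p[...,0]>110)&(p[...,1]<50)&(p[...,2]<50); n,l,st,c=cv2.connectedComponentsWithStats(m.astype(np.uint8)); i=st[1:,4].argmax()+1; print(st[i],c[i])
E
```

```text
26.2 [0.5165323  0.26561515 0.10862819] 42.315158209773635 [-1.4004197   0.58502066  0.2564852 ] lat 0.033967011014895646
[array([273.5, 291.4]), array([291.8, 286.8]), array([308.3, 281.6])]
[ 225  263   57   58 2591] [253.12157468 291.80625241]
```

The knob trails the pushing finger (q about 0.3), so about 20 mm more is needed.

Emit:
move_arm([
  [[0,0,0],[0.06,-0.004,0],0],
  [[0,0,0],[0.12,-0.008,0],0],
  [[0,0,0],[0.17,-0.012,0],0],
  [[0,0,0],[0.205,-0.015,0],0],
  [[0,0,0],[0.205,-0.015,0],0],
])

```text
time: 26.82
tool_pos: [0.5372, 0.2641, 0.1085]
tcp_rot: [-1.892, -1.758, -0.69]
wrist_force: [-2.2, 0.9, -1.5]
width: 0.498
```

```bash
python3 - <<'E'
from h import *
p,d,ci=shot('wrist','w20'); s=status.read_state(); print(s['time'],s['tool_pos'],s['width']*85,s['wrist_force'],'lat',(s['tool_pos']-PIV)@-YU)
z=load('w20'); print([proj(z,knob(q)).round(1) for q in (.4,.5,.6)])
m=(p[...,0]>110)&(p[...,1]<50)&(p[...,2]<50); n,l,st,c=cv2.connectedComponentsWithStats(m.astype(np.uint8)); i=st[1:,4].argmax()+1; print(st[i],c[i])
E
```

```text
26.875 [0.53719713 0.26404748 0.10861147] 42.64256695035388 [-2.44439359  1.41769214 -1.87168255] lat 0.054691009847139455
[array([220. , 291.2]), array([239.6, 286.7]), array([257.4, 281.5])]
[ 229  253   53   54 2255] [254.53303769 279.29889135]
```

q is about 0.58. I'll push the last 2 mm, back off and withdraw along the stem.

Emit:
move_arm([
  [[0,0,0],[0.02,0,0],0],
  [[0,0,0],[0.02,0,0],0],
  [[0,0,0],[-0.05,0,0],0],
  [[0,0,0],[-0.06,0,0],0],
  [[0,0,0],[-0.06,-0.2,0.24],0],
  [[0,0,0],[-0.08,-0.5,0.6],0],
  [[0,0,0],[-0.1,-0.77,0.92],0],
  [[0,0,0],[-0.1,-0.77,0.92],0],
])

```text
time: 27.88
tool_pos: [0.5306, 0.1853, 0.2049]
tcp_rot: [-1.896, -1.761, -0.7]
wrist_force: [1.1, 0.5, -0.2]
width: 0.501
```

Emit:
move_arm([
  [[0,0,0],[-0.2,-0.3,0.4],0],
  [[0,0,0],[-0.2,-0.5,0.8],0],
  [[0,0,0],[-0.2,-0.5,0.8],0],
  [[0,0,0],[-0.2,-0.5,0.8],0],
])

```text
time: 28.38
tool_pos: [0.5068, 0.1375, 0.2798]
tcp_rot: [-1.892, -1.757, -0.69]
wrist_force: [-0.3, 0.4, -0.3]
width: 0.496
```

```bash
python3 - <<'E'
from h import *
p,d,ci=shot('wrist','w21'); s=status.read_state(); print(s['time'],s['tool_pos'],s['wrist_force'])
z=load('w21'); print([proj(z,knob(q)).round(1) for q in (.4,.5,.6)])
m=(p[...,0]>110)&(p[...,1]<50)&(p[...,2]<50); n,l,st,c=cv2.connectedComponentsWithStats(m.astype(np.uint8)); i=st[1:,4].argmax()+1; print(st[i],c[i])
b=shot('scene','sc2')[0]; t=shot('top','top2')[0]
a=load('top0')['p']; print('changed px', [(n,int((abs(a[y-22:y+22,x-22:x+22].astype(int)-t[y-22:y+22,x-22:x+22]).max(2)>50).sum())) for n,x,y in (('mug',217,274),('bottle',330,118),('jar',375,137),('mouse',451,214),('screwdr',425,302),('can',260,125),('pinkL',354,166),('pinkR',420,173),('stL',333,269),('stS',278,206))])
cv2.imwrite('pics/end.png',np.hstack([cv2.resize(b[140:340,120:480],(400,222)),cv2.resize(t[100:322,50:450],(400,222))])[:,:,::-1])
E
```

```text
28.425 [0.50634751 0.1377059  0.27916445] [ 0.44286575  0.60550672 -0.16458835]
[array([277.9, 187.4]), array([285.4, 186.5]), array([292.4, 185.5])]
[282 174  21  21 338] [292.42307692 183.70710059]
changed px [('mug', 0), ('bottle', 194), ('jar', 35), ('mouse', 0), ('screwdr', 0), ('can', 0), ('pinkL', 1513), ('pinkR', 11), ('stL', 636), ('stS', 544)]
```

View pics/end.png

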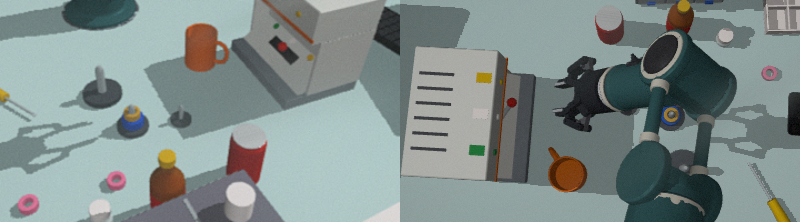

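The lever is at 0.6 (column 292.4, prediction 292.4). Both rings are on the right post, and the bystanders stand as before. The changed pixels there are arm and shadow cover.

```bash
python3 -c "
from workcell import order; print(order.finish_job())"
```

```text
the job is handed in; nothing more can be done
None
```

The job is done and handed in at about 28.4 s of the 72 s allowed; the hand-in gives no verdict.

- **Lever to centre off:** I moved it there first and squeezed it lightly to centre it. It was off for about 4 s before I touched a ring. Further camera checks after both rings were home and just before the final push still showed it at centre.
- **Rings:** I threaded the blue spacer, then the brass ring, onto the post of the 70 mm stand. Each was lowered until it made contact (about 10 N for the spacer, about 1 N plus a further 0.8 mm for the brass). Their tops measured 32 mm and 48 mm, which is fully home.
- **Lever to yellow:** I pushed it over and let go. After the arm withdrew it read about 0.6 rad, at the stop. The first push only reached about 0.3 rad, because the knob trails the pushing finger, so I pushed a further 20 mm or so.
- **Last checks:**
  - The arm was clear of everything.
  - The mug, mouse, screwdriver and can showed no change in the top picture.
  - The bottle, jar, left pink ring and the other two stands had changed pixels in their patches. I put that down to the arm and its shadow, since the final picture showed them still standing in place.
  - Wrist and top cameras disagreed by 1–2 mm on some positions, so I aligned each ring to the post in a single picture.

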